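# Tighten the classroom glue press until its tab pops out

### The arm

A 6-joint arm with a two-finger parallel gripper is mounted at the origin on the work surface. World frame = base frame: x ahead of the robot, y to its left, z up, the work surface at z = 0. Lengths are in m, angles in rad, forces in N, time in s.
With the tool pointing down it reaches from about 0.425 to 0.95 m from the base axis. Payload 3.5 kg.
Tool frame: the origin (TCP) lies midway between the tips of the shut fingers; the grasp point (between the pads) lies 19 mm behind it; y points along the fingers, x is the direction in which the jaws open and shut, and the axes are right-handed (so a half turn about y gives the same grasp; the last joint's range is limited). The gripper opens to 85 mm and grips with 20 to 120 N. Pads are 22 mm wide; open, the fingers measure 114 mm over their backs; the gripper's body (76 mm by 85 mm) begins 54 mm behind the grasp point. The pads swing forward as they close: fully open they stand 13 mm farther back than shut.
Start: joints at [1.013, 0.286, 1.577, -0, 1.279, -0.15], TCP at [0.268, 0.62, 0.202] pointing down, gripper open.
Joint ranges: [-2.77, 2.77], [-0.9, 2.22], [0.21, 2.48], [-1.53, 4.67], [0.24, 2.81], [-2.84, 2.84]. Speed limits (rad/s): [2.79, 2.79, 3.14, 3.14, 3.14, 3.14].

### API

Orientations are given as a unit quaternion [x, y, z, w].
In Python, from plant import ctrl, viewer gives the robot as it stands.
- The arm moves only by the tool step_arm, never from a script. Its argument "rows" is a list of rows, each a list of 3 entries, a list of its own where there are three numbers: the turn, a rotation vector about the tool's x, y, z in degrees, then the shift along the tool's x, y, z in mm, then the closure, from 0 (fully open) to 1 (shut). A call has 1 to 10 rows; each row is the pose to reach, as a shift and turn from the pose commanded when the call began, along the tool's axes at that moment; what a row does not reach only later rows make up. A row lasts 1/12 s, in which the tool goes at most 41.7 mm and 7.16 degrees, less where a joint would pass 70% of its speed; a pose out of reach is approached as far as the arm can. A call with a gripper value outside its range is refused whole. The fingers move at their own pace and stop on an object; "newtons" is the grip in N (left out, the last holds). Time passes only in rows, so rows that repeat a pose let the fingers close. It gives the time, the measured TCP pose, the force and the opening at its end, in the units of the state.
- ctrl.get_state(): the state, without advancing time (a new reading comes with each control period).
- viewer.read_camera(name): name is "side" or "top" or "wrist"; returns (picture, depth): 384x512x3 uint8, red, green, blue; 384x512 float32, m along the optical axis (not along the pixel's ray), 0 where there is no reading.
- viewer.calibration(name): a dict with "K" (3x3 intrinsics, pixels), "R" (3x3) and "t" (3): a world point X has camera coordinates R X + t. Camera axes: x right, y down, z forward; pixel columns grow to the right and rows downward; lengths in m; the calibration is good to about 2 mm. A picture is of the moment at which its call begins: read the wrist's pose just before it. calibration takes no time and is no camera call; for the wrist camera it gives the pose at the moment of the call.
- ctrl.sign_off(): hands the job in, once; it reports no verdict.
The state is a dict: "time": time; "qpos": joint angles; "dq": joint speeds; "joint_efforts": joint torques, N m; "eef_pos": TCP position; "tcp_rot": TCP orientation; "contact_force": force on the tool from outside, world axes, zero at the start; "wrist_torque": the same for the moment, N m; "opening": opening from 0.0 (shut) to 1.0 (fully open).
Only numpy, scipy, OpenCV 4.12 (cv2) and the standard library are available. Lean on these libraries where they do the work, as an engineer would, in place of code of your own. Each camera call takes 0.05 s, during which the arm holds its last target.

### The job

Two small screw presses stand on the classroom table; one holds a pair of freshly glued boards, the other is empty. Turn the screw of the press with the boards clockwise until the metal tab has popped fully out of the end of its bridge, then stop there without forcing the screw on, and let go. Leave the empty press's screw as it is.

Things in the scene. Friction and masses are not known exactly. Their poses are not given: they have to be found in the camera images.
- press_grip (a point): centre of the T-bar (steel, 74 long, 14 wide, 24 mm high) on the screw of the press that holds two pale 200 x 120 mm boards; on the screw's axis, 185 mm above the table. x along the bar, z up; turns with the screw. Below it a 16 mm stem, then a bridge 200 x 50 mm, top at 130 mm (collars to 138), on two columns and a grey 160 x 200 mm base fixed to the table.
- press_screw (a joint): angle of that screw in rad, growing as the bar is turned clockwise seen from above (tightening). Starts at 0.5 to 0.85; the tab pops out at about 1.45 (all at once). Past 2.0 the boards are crushed; end stop at 2.4. It resists with 0.12 to 0.25 N m and stays where it is left.
- press_tab (a joint): how far the brass tab (30 mm wide, 7 mm thick) stands out of the end of that press's bridge, in m: 0 is in, flush with the bridge's end; 0.020 is fully out. It moves level, along the bridge, and is sprung: it springs out by itself when the screw is tight enough.
- spare_bar_end (a point): a point on the T-bar of the other, empty press (same size and shape, no boards in it, its tab always in), 30 mm along the bar from its screw's axis, 185 mm above the table. It is not to be turned.

How it is judged:
By the outcome, as a careful person would: the job done as asked, in the order asked, and still so for the second after the job is handed in, with the robot touching nothing.
It also fails if it takes over 38 s, if anything falls off the work surface, if the arm or the gripper's body presses on something with over 40 N, if the wrist force passes 120 N, or if a joint passes its speed limit or range.

## Working session

There is one attempt and no reset: what is moved stays moved. The work goes in short steps, Python scripts to look and compute and a tool call to move; the robot and the scene stay as the last step left them, time stands still between calls to the robot, and variables do not carry over. Pictures are saved under pics/ and viewed, and the job is handed in when it is done.

Besides the shell and the picture viewer there is one more tool, called after "Call:" by a JSON object that holds its "op" and its "data", one argument or row to a line. step_arm: Moves the arm, as the interface text tells. Its arguments: {"type":"object","properties":{"rows":{"type":"array"},"newtons":{"type":"number"}},"required":["rows"]}

```bash
ls; mkdir -p pics; python3 - <<'E'
from plant import ctrl, viewer
import cv2,numpy as np
s=ctrl.get_state();print(s)
for n in ("side","top","wrist"):
    p,d=viewer.read_camera(n); cv2.imwrite(f"pics/{n}0.png",p[:,:,::-1]); np.save(f"pics/{n}0.npy",d)
    c=viewer.calibration(n); print(n,c); np.savez(f"pics/{n}0.npz",d=d,p=p,**c)
E
```

```text
pics
{'time': 0.0, 'qpos': array([ 1.01299943e+00,  2.87182747e-01,  1.57821379e+00, -1.45527658e-05,
        1.27861069e+00, -1.49990662e-01]), 'dq': array([ 0.00229895, -0.00138559,  0.00015067, -0.00151865,  0.00022609,
        0.00078005]), 'joint_efforts': array([ 1.47620362e-04, -4.05985951e+01, -2.92621887e+01, -1.18879220e-04,
        5.95646459e-03, -2.82395440e-07]), 'eef_pos': array([0.26727358, 0.6190174 , 0.20041597]), 'tcp_rot': array([ 0.59124867,  0.38762287, -0.38916961, -0.59052564]), 'contact_force': array([ 0.42672913,  0.10287452, -1.03559924]), 'wrist_torque': array([-0.00816544, -0.01951593, -0.02269452]), 'opening': 0.9974753103275462}
side {'K': array([[403.36467084,   0.        , 255.727121  ],
       [  0.        , 403.36467084, 188.37503527],
       [  0.        ,   0.        ,   1.        ]]), 'R': array([[-0.98544702, -0.16922676,  0.01601466],
       [-0.141181  ,  0.76236249, -0.63156263],
       [ 0.09466832, -0.62463248, -0.77515945]]), 't': array([0.50045715, 0.15616471, 0.99957714])}
top {'K': array([[460.59333397,   0.        , 261.95077271],
       [  0.        , 460.59333397, 189.59990853],
       [  0.        ,   0.        ,   1.        ]]), 'R': array([[ 0.0178872 , -0.99983878, -0.00156909],
       [-0.99723075, -0.01772719, -0.07222594],
       [ 0.07218648,  0.00285666, -0.99738706]]), 't': array([0.01395733, 0.50343639, 0.99647698])}
wrist {'K': array([[284.30690351,   0.        , 255.58089867],
       [  0.        , 284.30690351, 195.32135281],
       [  0.        ,   0.        ,   1.        ]]), 'R': array([[ 0.39796064,  0.91740002, -0.00212852],
       [ 0.87377034, -0.37832539,  0.30560643],
       [ 0.27955807, -0.12347916, -0.95215555]]), 't': array([-0.67582636, -0.04062745,  0.38088096])}
```

View pics/side0.png

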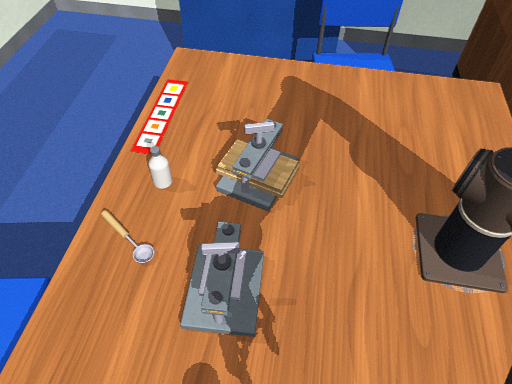

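View pics/top0.png

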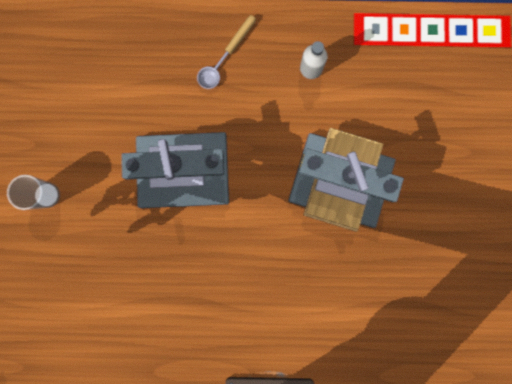

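View pics/wrist0.png

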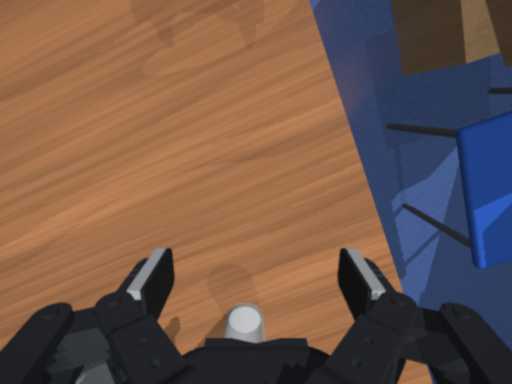

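The top view shows the press with boards around (350,172), its bar running about (352,155)–(365,188). The empty press is around (180,160). Next I measure the bars.

```bash
cat > h.py <<'E'
import numpy as np,cv2
def pts(f):
    c=np.load(f);d=c['d'];K=c['K'];v,u=np.mgrid[:384,:512]
    P=np.stack([(u-K[0,2])/K[0,0]*d,(v-K[1,2])/K[1,1]*d,d],-1)
    W=(P-c['t'])@c['R']; W[d==0]=np.nan
    return W
E
python3 - <<'E'
from h import *
from scipy.spatial.transform import Rotation as R
W=pts('pics/top0.npz'); 
W=W[:,:,:]
for u0,u1,n in ((280,410,'boards'),(115,235,'spare')):
    m=np.zeros((384,512),bool); m[110:240,u0:u1]=1
    for lo,hi in ((.18,.22),(.12,.145),(.03,.1)):
        k=m&(W[...,2]>lo)&(W[...,2]<hi)
        P=W[k]; 
        if len(P)<5: print(n,lo,len(P));continue
        r=cv2.minAreaRect((P[:,:2]*1000).astype(np.float32))
        c=P.mean(0); w,V=np.linalg.eigh(np.cov(P[:,:2].T)); 
        print(n,lo,len(P),'mean',c.round(4),'rect',np.round(r[0],1),np.round(r[1],1),round(r[2],1),'axis deg',np.degrees(np.arctan2(V[1,1],V[0,1])).round(1), 'zmax',P[:,2].max().round(4))
q=[0.59124867,  0.38762287, -0.38916961, -0.59052564]
print(R.from_quat(q).as_matrix().round(3))
E
```

```text
boards 0.18 371 mean [ 0.5275 -0.1497  0.1944] rect [ 528.  -150.8] [73.2 15. ] 18.9 axis deg -159.6 zmax 0.2008
boards 0.12 2283 mean [ 0.5279 -0.1485  0.1306] rect [ 528.2 -151. ] [200.7  50.4] 73.8 axis deg 74.0 zmax 0.1441
boards 0.03 3564 mean [ 0.5191 -0.1458  0.0569] rect [ 531.6 -139.7] [141.7 201.2] 74.4 axis deg 164.2 zmax 0.0749
spare 0.18 357 mean [0.5434 0.2003 0.1947] rect [544.4 201.7] [74.1 14.3] 13.5 axis deg -166.8 zmax 0.2008
spare 0.12 2320 mean [0.544  0.2    0.1304] rect [544.5 201.9] [ 50.7 200.1] 3.5 axis deg 93.6 zmax 0.1445
spare 0.03 753 mean [0.5333 0.1992 0.091 ] rect [544. 202.] [135.8 110.2] 3.8 axis deg 141.7 zmax 0.097
[[ 0.397 -0.001 -0.918]
 [ 0.918 -0.002  0.397]
 [-0.002 -1.     0.   ]]
```

```bash
python3 - <<'E'
import cv2,numpy as np
a=cv2.imread('pics/side0.png');b=cv2.imread('pics/top0.png')
A=cv2.resize(a[105:215,200:310],None,fx=4,fy=4,interpolation=3)[:400,:400];B=cv2.resize(b[120:235,280:410],None,fx=3,fy=3,interpolation=3)
C=np.zeros((600,800,3),np.uint8);C[:400,:400]=A;C[:345,405:795]=B
D=cv2.resize(a[210:340,175:270],None,fx=1.9,fy=1.9);C[350:350+D.shape[0],500:500+D.shape[1]]=D
cv2.imwrite('pics/crop0.png',C)
E
```

```text
(no output)
```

View pics/crop0.png

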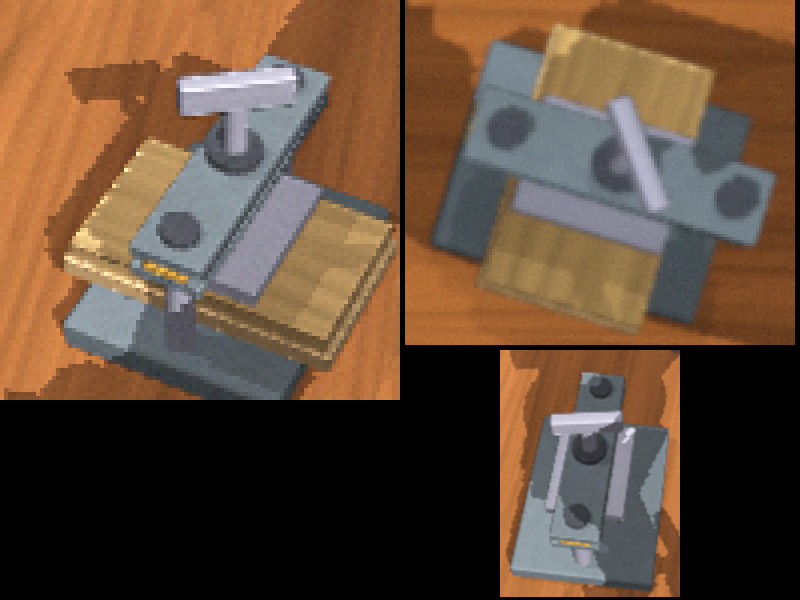

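The boards press's tab is at its +y bridge end, on the left in the top view, so both fixed cameras can see it. I'll lift first, then carry the arm over, turning it toward the bar.

Call:
{"op": "step_arm", "data": {
  "rows": [
    [[0,0,0],[0,-40,0],0],
    [[0,0,0],[0,-80,0],0],
    [[0,7,0],[-20,-110,-18],0],
    [[0,14,0],[-50,-110,-45],0],
    [[0,21,0],[-79,-110,-71],0],
    [[0,28,0],[-109,-110,-98],0],
    [[0,35,0],[-138,-110,-125],0],
    [[0,42,0],[-168,-110,-152],0],
    [[0,49,0],[-198,-110,-178],0],
    [[0,56,0],[-227,-110,-205],0]
  ],
  "newtons": 60
}}

```text
time: 0.98
eef_pos: [0.3656, 0.3281, 0.3115]
tcp_rot: [0.704, 0.064, -0.064, -0.704]
contact_force: [0.9, 0.3, 0.6]
opening: 0.996
```

```bash
cat > rel.py <<'E'
from plant import ctrl
import numpy as np,sys
from scipy.spatial.transform import Rotation as R
s=ctrl.get_state();M=R.from_quat(s['tcp_rot']).as_matrix()
g=np.array([float(a) for a in sys.argv[1:4]]);ang=float(sys.argv[4])
print('t',s['time'],'q',s['qpos'].round(3),'p',s['eef_pos'].round(4),'F',s['contact_force'].round(1),'T',s['wrist_torque'].round(2),'op',s['opening'])
print('shift mm',(M.T@(g-s['eef_pos'])*1000).round(1))
x=np.degrees(np.arctan2(M[1,0],M[0,0]));print('xang',x,'turn y',x-ang,'tilt',M[:,1].round(4))
E
python3 rel.py .528 -.151 .27 -70.3
```

```text
t 0.9833 q [ 0.524 -0.195  1.878 -0.     1.459  0.344] p [0.3656 0.3281 0.3115] F [0.9 0.3 0.6] T [ 0.   -0.02 -0.01] op 0.9958264158279444
shift mm [  73.9   41.6 -500.4]
xang 10.320007118929253 turn y 80.62000711892925 tilt [-2.e-04 -2.e-04 -1.e+00]
```

Call:
{"op": "step_arm", "data": {
  "rows": [
    [[0,7,0],[6,0,-39],0],
    [[0,14,0],[12,0,-79],0],
    [[0,21,0],[18,0,-118],0],
    [[0,28,0],[23,0,-158],0],
    [[0,35,0],[29,0,-197],0],
    [[0,42,0],[35,0,-237],0],
    [[0,49,0],[41,0,-276],0],
    [[0,56,0],[47,0,-316],0],
    [[0,63,0],[53,0,-355],0],
    [[0,70,0],[58,0,-395],0]
  ]
}}

```text
time: 1.82
eef_pos: [0.4958, -0.0495, 0.3116]
tcp_rot: [-0.613, 0.352, -0.352, 0.613]
contact_force: [0.8, 0.4, 0.4]
opening: 0.997
```

```bash
python3 rel.py .528 -.151 .27 -70.3
```

```text
t 1.8167 q [-0.303 -0.178  1.863  0.     1.456  0.739] p [ 0.4958 -0.0495  0.3116] F [0.8 0.4 0.4] T [ 0.02 -0.06 -0.07] op 0.9967784080446597
shift mm [103.9  41.6 -23.4]
xang -59.726238811178206 turn y 10.573761188821791 tilt [ 1.e-04  2.e-04 -1.e+00]
```

Call:
{"op": "step_arm", "data": {
  "rows": [
    [[0,5,0],[37,10,-8],0],
    [[0,10,0],[74,25,-16],0],
    [[0,10.6,0],[100,41,-23],0],
    [[0,10.6,0],[104,41,-23],0],
    [[0,10.6,0],[104,41,-23],0],
    [[0,10.6,0],[104,41,-23],0]
  ]
}}

```text
time: 2.32
eef_pos: [0.5288, -0.1483, 0.271]
tcp_rot: [-0.579, 0.406, -0.405, 0.579]
contact_force: [1.0, -0.1, 0.1]
opening: 0.995
```

```bash
python3 rel.py .528 -.151 .166 -70.3; python3 - <<'E'
from plant import viewer
from h import *
for n in ("wrist",):
    c=viewer.calibration(n);p,d=viewer.read_camera(n); cv2.imwrite(f"pics/{n}1.png",p[:,:,::-1]);np.savez(f"pics/{n}1.npz",d=d,p=p,**c)
    W=pts(f"pics/{n}1.npz"); k=(W[...,2]>.185)&(W[...,2]<.21)&(abs(W[...,0]-.528)<.08)&(abs(W[...,1]+.15)<.08)
    P=W[k];print(len(P),cv2.minAreaRect((P[:,:2]*1000).astype(np.float32)),P[:,2].mean())
E
```

```text
t 2.3167 q [-4.580e-01 -3.900e-02  1.808e+00  1.000e-03  1.373e+00  7.630e-01] p [ 0.5288 -0.1483  0.271 ] F [ 1.  -0.1  0.1] T [ 0.03  0.06 -0.02] op 0.9949185908526561
shift mm [  2.3 105.   -1.7]
xang -69.96600292878081 turn y 0.3339970712191871 tilt [-3.e-04  7.e-04 -1.e+00]
1173 ((531.8232421875, -150.38014221191406), (72.91773986816406, 13.419882774353027), 19.82002830505371) 0.1973197706156141
```

View pics/wrist1.png

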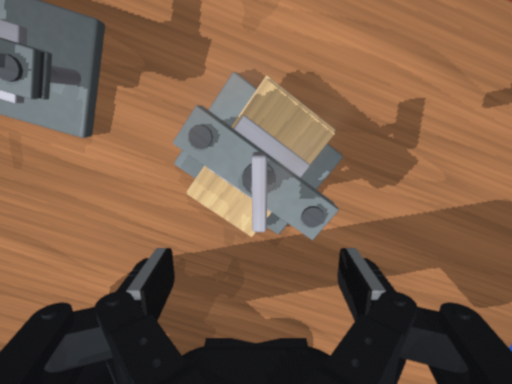

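The bar (260,155–232) lies vertical in the wrist image, between the fingers and square to the jaws. Now I descend and grip.

Call:
{"op": "step_arm", "data": {
  "rows": [
    [[0,0.3,0],[2,30,0],0],
    [[0,0.3,0],[2.5,60,0],0],
    [[0,0.3,0],[2.5,85,0],0.3],
    [[0,0.3,0],[2.5,100,0],0.4],
    [[0,0.3,0],[2.5,105,0],0.5],
    [[0,0.3,0],[2.5,105,0],0.5]
  ]
}}

```text
time: 2.87
eef_pos: [0.5293, -0.1495, 0.1654]
tcp_rot: [0.579, -0.407, 0.406, -0.579]
contact_force: [0.4, 0.4, -0.3]
opening: 0.506
```

Call:
{"op": "step_arm", "data": {
  "rows": [
    [[0,0,0],[0,0,0],0.7],
    [[0,0,0],[0,0,0],1],
    [[0,0,0],[0,0,0],1],
    [[0,0,0],[0,0,0],1],
    [[0,0,0],[0,0,0],1],
    [[0,0,0],[0,0,0],1]
  ],
  "newtons": 60
}}

```text
time: 3.37
eef_pos: [0.5306, -0.1512, 0.1675]
tcp_rot: [-0.578, 0.406, -0.408, 0.579]
contact_force: [-0.6, 1.4, 5.2]
opening: -0.002
```

```bash
python3 rel.py .5295 -.1507 .166 -70.3; python3 - <<'E'
from plant import viewer
from h import *
for n in ("side","top"):
    p,d=viewer.read_camera(n); cv2.imwrite(f"pics/{n}2.png",p[:,:,::-1])
a=cv2.imread('pics/side2.png');b=cv2.imread('pics/top2.png')
cv2.imwrite('pics/c2.png',np.hstack([cv2.resize(a[90:230,190:330],(390,390)),cv2.resize(b[110:250,270:410],(390,390))]))
E
```

```text
t 3.3667 q [-4.620e-01  4.500e-02  1.915e+00  1.000e-03  1.179e+00  7.640e-01] p [ 0.5306 -0.1512  0.1675] F [-0.6  1.4  5.2] T [0.24 0.06 0.02] op -0.0017292135257945755
shift mm [-0.9  1.5 -0.9]
xang -70.27439430325776 turn y 0.025605696742232453 tilt [ 2.4e-03 -4.0e-04 -1.0e+00]
```

View pics/c2.png

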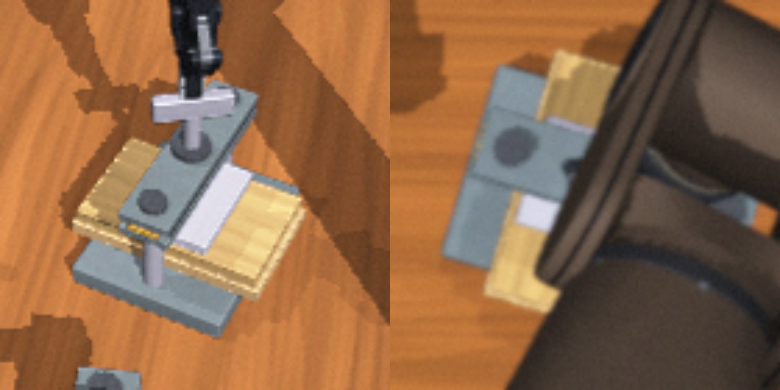

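The opening reads shut with 5 N upward, so the jaws may have missed or be sitting on top of the bar. I'll look closer.

```bash
python3 - <<'E'
from plant import viewer,ctrl
from h import *
c=viewer.calibration("wrist");p,d=viewer.read_camera("wrist");np.savez("pics/wrist3.npz",d=d,p=p,**c)
a=cv2.imread('pics/side2.png')
cv2.imwrite('pics/c3.png',np.hstack([cv2.resize(a[80:160,230:290],(300,400),interpolation=2),cv2.resize(p[:,:,::-1],(500,375))[:, :].repeat(1,0) if 0 else cv2.copyMakeBorder(cv2.resize(p[:,:,::-1],(500,375)),0,25,0,0,0)]))
W=pts("pics/wrist3.npz")
k=(W[...,2]>.185)&(W[...,2]<.205)&(abs(W[...,0]-.528)<.08)&(abs(W[...,1]+.15)<.08)
print(k.sum(),W[k][:,2].mean())
E
```

```text
1381 0.19719095705967932
```

View pics/c3.png

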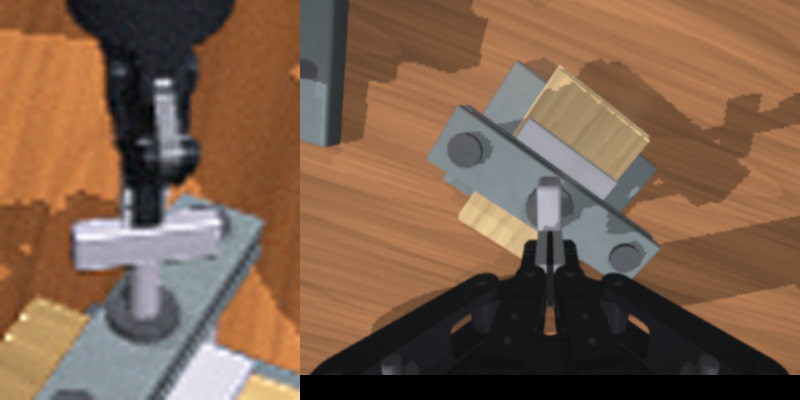

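```bash
python3 - <<'E'
from h import *
from plant import ctrl,viewer
c=np.load("pics/wrist3.npz");W=pts("pics/wrist3.npz");p=c['p']
cv2.imwrite('pics/c4.png',cv2.resize(p[170:350,190:320][:,:,::-1],(520,600)[::1],interpolation=2)[:600])
for v in range(180,300,8): print(v,[tuple((W[v,u]*1000).round(0).astype(int)) for u in (244,250,256,262,268)])
s=ctrl.get_state();print(s['eef_pos'],s['opening'],s['contact_force'])
# side view: where eef projects
for n in('side','wrist'):
  c=viewer.calibration(n);q=c['K']@(c['R']@s['eef_pos']+c['t']);print(n,q[:2]/q[2])
  q=c['K']@(c['R']@np.array([.5295,-.1507,.197])+c['t']);print(n,q[:2]/q[2])
E
```

```text
180 [(np.int64(552), np.int64(-134), np.int64(132)), (np.int64(554), np.int64(-138), np.int64(131)), (np.int64(555), np.int64(-143), np.int64(130)), (np.int64(556), np.int64(-147), np.int64(130)), (np.int64(557), np.int64(-152), np.int64(125))]
188 [(np.int64(563), np.int64(-132), np.int64(191)), (np.int64(565), np.int64(-135), np.int64(193)), (np.int64(566), np.int64(-138), np.int64(193)), (np.int64(567), np.int64(-141), np.int64(193)), (np.int64(552), np.int64(-153), np.int64(131))]
196 [(np.int64(561), np.int64(-133), np.int64(198)), (np.int64(562), np.int64(-136), np.int64(198)), (np.int64(563), np.int64(-139), np.int64(197)), (np.int64(564), np.int64(-142), np.int64(198)), (np.int64(548), np.int64(-155), np.int64(138))]
204 [(np.int64(557), np.int64(-135), np.int64(197)), (np.int64(558), np.int64(-138), np.int64(198)), (np.int64(559), np.int64(-141), np.int64(197)), (np.int64(560), np.int64(-144), np.int64(198)), (np.int64(543), np.int64(-157), np.int64(139))]
212 [(np.int64(552), np.int64(-137), np.int64(197)), (np.int64(554), np.int64(-139), np.int64(197)), (np.int64(555), np.
[... 2106 characters left out ...]
np.int64(-142), np.int64(245)), (np.int64(543), np.int64(-144), np.int64(245)), (np.int64(537), np.int64(-149), np.int64(236)), (np.int64(545), np.int64(-148), np.int64(246)), (np.int64(545), np.int64(-151), np.int64(246))]
292 [(np.int64(543), np.int64(-142), np.int64(251)), (np.int64(539), np.int64(-145), np.int64(245)), (np.int64(534), np.int64(-150), np.int64(236)), (np.int64(543), np.int64(-149), np.int64(248)), (np.int64(545), np.int64(-151), np.int64(250))]
[ 0.53064115 -0.15125168  0.16751851] 0.0005744521268621824 [-1.29752251  1.16211427  5.97634667]
side [258.04010141 132.76370804]
side [258.70630089 124.11516575]
wrist [256.08450941 231.6612011 ]
wrist [254.64456228 255.20168554]
```

View pics/c4.png

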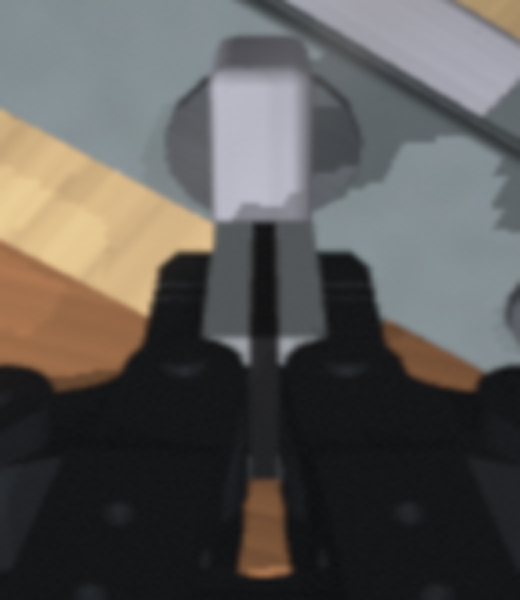

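```bash
python3 - <<'E'
from h import *
for n,z in(('wrist0',.2004),('wrist1',.271)):
  W=pts(f"pics/{n}.npz")
  for v in range(246,310,6): print(n,v,[ (W[v,u,2]*1000-z*1000).round(0) for u in (130,140,150,160,165,170,345,350,360,370)])
E
```

```text
wrist0 246 [np.float64(-199.0), np.float64(-200.0), np.float64(-200.0), np.float64(-200.0), np.float64(-199.0), np.float64(-200.0), np.float64(-200.0), np.float64(-200.0), np.float64(-199.0), np.float64(-199.0)]
wrist0 252 [np.float64(-200.0), np.float64(-198.0), np.float64(-199.0), np.float64(53.0), np.float64(53.0), np.float64(47.0), np.float64(52.0), np.float64(52.0), np.float64(-200.0), np.float64(-199.0)]
wrist0 258 [np.float64(-201.0), np.float64(-202.0), np.float64(58.0), np.float64(57.0), np.float64(55.0), np.float64(49.0), np.float64(54.0), np.float64(57.0), np.float64(57.0), np.float64(-200.0)]
wrist0 264 [np.float64(-199.0), np.float64(56.0), np.float64(62.0), np.float64(62.0), np.float64(55.0), np.float64(48.0), np.float64(53.0), np.float64(59.0), np.float64(63.0), np.float64(56.0)]
wrist0 270 [np.float64(-200.0), np.float64(62.0), np.float64(68.0), np.float64(62.0), np.float64(56.0), np.float64(49.0), np.float64(55.0), np.float64(61.0), np.float64(67.0), np.float64(67.0)]
wrist0 276 [np.float64(64.0), np.float64(72.0), np.float64(72.0), np.float64(63.0), np.float64(57.0)
[... 2522 characters left out ...]
(64.0), np.float64(58.0), np.float64(53.0), np.float64(57.0), np.float64(63.0), np.float64(74.0), np.float64(79.0)]
wrist1 294 [np.float64(84.0), np.float64(81.0), np.float64(76.0), np.float64(66.0), np.float64(60.0), np.float64(-271.0), np.float64(58.0), np.float64(65.0), np.float64(74.0), np.float64(nan)]
wrist1 300 [np.float64(88.0), np.float64(81.0), np.float64(77.0), np.float64(66.0), np.float64(60.0), np.float64(-270.0), np.float64(59.0), np.float64(65.0), np.float64(77.0), np.float64(81.0)]
wrist1 306 [np.float64(90.0), np.float64(82.0), np.float64(77.0), np.float64(67.0), np.float64(-271.0), np.float64(-270.0), np.float64(-270.0), np.float64(66.0), np.float64(77.0), np.float64(82.0)]
```

The depth readings show the real fingertips about 30 mm behind the reported TCP: shut tips sit at z≈0.198 while eef z reads 0.1675. So the jaws closed on top of the bar. I'll back off, open, and go about 29 mm lower.

Call:
{"op": "step_arm", "data": {
  "rows": [
    [[0,0,0],[0,-12,0],0.9],
    [[0,0,0],[0,-15,0],0.5],
    [[0,0,0],[0,-15,0],0.5],
    [[0,0,0],[0,-15,0],0.5],
    [[0,0,0],[0,-15,0],0.5],
    [[0,0,0],[0,-15,0],0.5]
  ]
}}

```text
time: 4.02
eef_pos: [0.5294, -0.151, 0.1802]
tcp_rot: [0.578, -0.407, 0.407, -0.578]
contact_force: [-0.1, -0.7, 0.0]
opening: 0.501
```

```bash
python3 rel.py .5297 -.1507 .1365 -70.3; python3 - <<'E'
from plant import viewer
from h import *
c=viewer.calibration("wrist");p,d=viewer.read_camera("wrist");np.savez("pics/wrist5.npz",d=d,p=p,**c)
cv2.imwrite('pics/wrist5.png',p[:,:,::-1])
W=pts("pics/wrist5.npz");k=(W[...,2]>.19)&(W[...,2]<.203)&(abs(W[...,0]-.528)<.06)&(abs(W[...,1]+.15)<.06)
P=W[k];print(len(P),cv2.minAreaRect((P[:,:2]*1000).astype(np.float32)))
E
```

```text
t 4.0167 q [-0.462  0.032  1.904 -0.     1.206  0.764] p [ 0.5294 -0.151   0.1802] F [-0.1 -0.7  0. ] T [-0.01  0.01  0.02] op 0.5011504013607395
shift mm [-0.2 43.7  0.4]
xang -70.26718184550224 turn y 0.03281815449776104 tilt [-1.e-03  4.e-04 -1.e+00]
2516 ((531.4974365234375, -150.14358520507812), (74.077392578125, 13.666953086853027), 20.285417556762695)
```

View pics/wrist5.png

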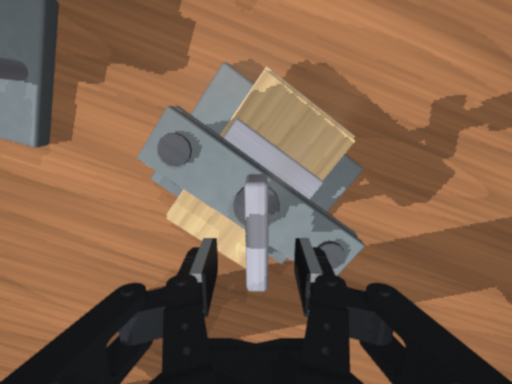

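The bar (247–268, 175–290) is centred between the half-open pads. Descending 43 mm and closing.

Call:
{"op": "step_arm", "data": {
  "rows": [
    [[0,0,0],[0.5,20,0.7],0.5],
    [[0,0,0],[0.5,36,0.7],0.5],
    [[0,0,0],[0.5,43,0.7],0.5],
    [[0,0,0],[0.5,43,0.7],0.6],
    [[0,0,0],[0.5,43,0.7],0.75],
    [[0,0,0],[0.5,43,0.7],1],
    [[0,0,0],[0.5,43,0.7],1],
    [[0,0,0],[0.5,43,0.7],1]
  ],
  "newtons": 60
}}

```text
time: 4.73
eef_pos: [0.5308, -0.151, 0.1386]
tcp_rot: [-0.578, 0.407, -0.407, 0.579]
contact_force: [-0.3, 1.8, 0.6]
opening: 0.148
```

```bash
cat > look.py <<'E'
import sys
from plant import viewer
from h import *
n=sys.argv[1];I={}
for c in ("side","top"):
    k=viewer.calibration(c);p,d=viewer.read_camera(c);np.savez(f"pics/{c}{n}.npz",d=d,p=p,**k);I[c]=p[:,:,::-1]
cv2.imwrite(f'pics/c{n}.png',np.hstack([cv2.resize(I['side'][90:220,200:330],(390,390),interpolation=2),cv2.resize(I['top'][120:250,270:400],(390,390),interpolation=2)]))
E
python3 rel.py .5297 -.1507 .1365 -70.3; python3 look.py 6
```

```text
t 4.7333 q [-4.610e-01  7.800e-02  1.937e+00  1.000e-03  1.126e+00  7.640e-01] p [ 0.5308 -0.151   0.1386] F [-0.3  1.8  0.6] T [0.35 0.18 0.1 ] op 0.14822064291605877
shift mm [-0.7  2.1 -0.9]
xang -70.23504166058085 turn y 0.06495833941914952 tilt [ 4.e-04  3.e-04 -1.e+00]
```

View pics/c6.png

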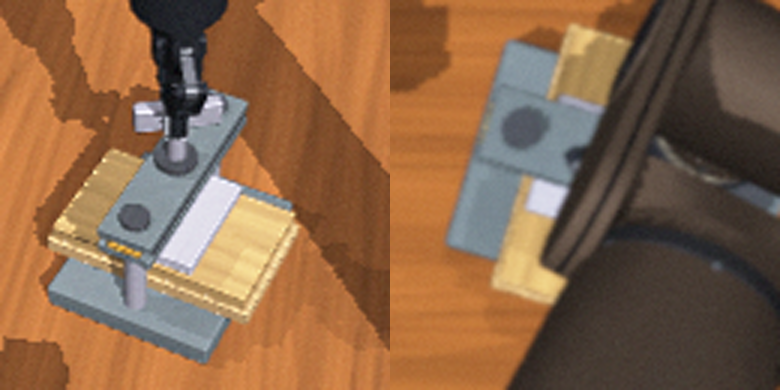

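The bar is gripped (opening 0.148, about 13 mm), and the brass tab is flush at (125,247) in the side crop. Turning clockwise in portions, looking between them.

Call:
{"op": "step_arm", "data": {
  "rows": [
    [[0,3,0],[0,0,0],1],
    [[0,6,0],[0,0,0],1],
    [[0,9,0],[0,0,0],1],
    [[0,12,0],[0,0,0],1],
    [[0,15,0],[0,0,0],1],
    [[0,18,0],[0,0,0],1],
    [[0,21,0],[0,0,0],1],
    [[0,24,0],[0,0,0],1],
    [[0,27,0],[0,0,0],1],
    [[0,30,0],[0,0,0],1]
  ]
}}

```text
time: 5.67
eef_pos: [0.5309, -0.1521, 0.1386]
tcp_rot: [0.453, -0.542, 0.544, -0.453]
contact_force: [-1.0, 0.4, 0.9]
opening: 0.152
```

```bash
python3 rel.py .5297 -.1507 .1365 -70.3; python3 look.py 7
```

```text
t 5.6667 q [-0.462  0.078  1.937 -0.002  1.125  1.29 ] p [ 0.5309 -0.1521  0.1386] F [-1.   0.4  0.9] T [0.03 0.2  0.25] op 0.15197277148949284
shift mm [-1.2  2.1 -1.4]
xang -100.36504375241209 turn y -30.065043752412095 tilt [ 7.0e-04 -1.9e-03 -1.0e+00]
```

View pics/c7.png

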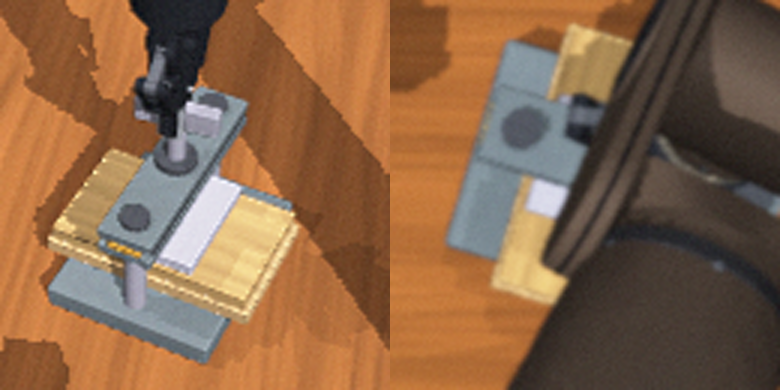

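The bar turned about 30° and the tab is still flush. Continuing in 5–6° steps.

Call:
{"op": "step_arm", "data": {
  "rows": [
    [[0,2,0],[0,0,0],1],
    [[0,4,0],[0,0,0],1],
    [[0,6,0],[0,0,0],1],
    [[0,6,0],[0,0,0],1]
  ]
}}

```text
time: 6.1
eef_pos: [0.5309, -0.1523, 0.1386]
tcp_rot: [0.425, -0.565, 0.566, -0.424]
contact_force: [-2.5, -1.8, 1.6]
opening: 0.152
```

```bash
cat > tab.py <<'E'
import sys
from h import *
def brass(n):
    for c in('side','top'):
        z=np.load(f'pics/{c}{n}.npz');W=pts(f'pics/{c}{n}.npz')
        h=cv2.cvtColor(z['p'],cv2.COLOR_RGB2HSV)
        k=(W[...,2]>.105)&(W[...,2]<.135)&(np.hypot(W[...,0]-.559,W[...,1]+.05)<.05)
        b=np.array([np.cos(np.radians(74)),np.sin(np.radians(74))])
        s=(W[...,:2]-np.array([.5285,-.1508]))@b
        # all geometry beyond bridge end, at bridge height
        e=k&(s>.103)
        print(n,c,'px beyond end',e.sum(),'max s mm',(s[k].max()*1000).round(1), 'brass px',(k&(h[...,1]>140)&(h[...,2]>120)).sum())
for n in sys.argv[1:]: brass(n)
E
python3 rel.py .5297 -.1507 .1365 -70.3; python3 look.py 8; python3 tab.py 6 7 8
```

```text
t 6.1 q [-0.462  0.078  1.937 -0.002  1.125  1.392] p [ 0.5309 -0.1523  0.1386] F [-2.5 -1.8  1.6] T [-0.21  0.32  0.  ] op 0.15193990212494746
shift mm [-1.2  2.1 -1.6]
xang -106.22138160293404 turn y -35.92138160293405 tilt [ 7.e-04 -2.e-03 -1.e+00]
6 side px beyond end 0 max s mm 102.1 brass px 21
6 top px beyond end 0 max s mm 100.2 brass px 0
7 side px beyond end 0 max s mm 101.8 brass px 21
7 top px beyond end 0 max s mm 100.3 brass px 0
8 side px beyond end 0 max s mm 101.7 brass px 20
8 top px beyond end 0 max s mm 100.4 brass px 0
```

View pics/c8.png

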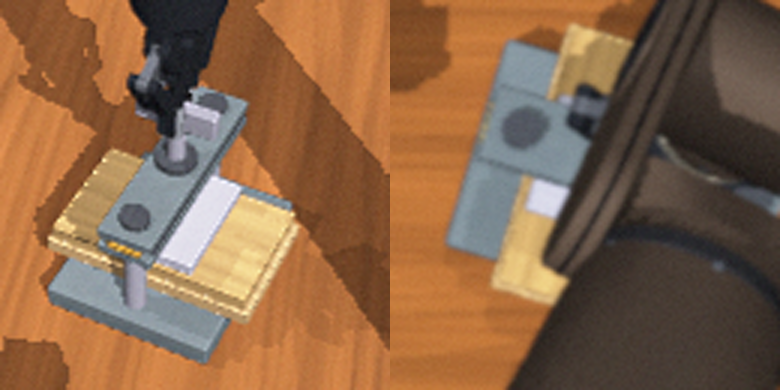

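The tab is still in at 36°. The numeric check agrees: nothing stands beyond the bridge's end.

Call:
{"op": "step_arm", "data": {
  "rows": [
    [[0,2,0],[0,0,0],1],
    [[0,4,0],[0,0,0],1],
    [[0,5,0],[0,0,0],1],
    [[0,5,0],[0,0,0],1]
  ]
}}

```text
time: 6.53
eef_pos: [0.5308, -0.1525, 0.1386]
tcp_rot: [0.4, -0.583, 0.584, -0.399]
contact_force: [-3.1, -4.2, 4.4]
opening: 0.155
```

```bash
python3 rel.py .5297 -.1507 .1365 -70.3; python3 look.py 9; python3 tab.py 9
```

```text
t 6.5333 q [-0.462  0.078  1.937 -0.002  1.125  1.48 ] p [ 0.5308 -0.1525  0.1386] F [-3.1 -4.2  4.4] T [-0.56  0.52  0.09] op 0.15463593167770484
shift mm [-1.2  2.1 -1.7]
xang -111.21176734475281 turn y -40.91176734475282 tilt [ 6.0e-04 -2.4e-03 -1.0e+00]
9 side px beyond end 84 max s mm 121.4 brass px 100
9 top px beyond end 126 max s mm 119.5 brass px 156
```

Both views now show the tab about 20 mm out. I stop turning, release and rise.

View pics/c9.png

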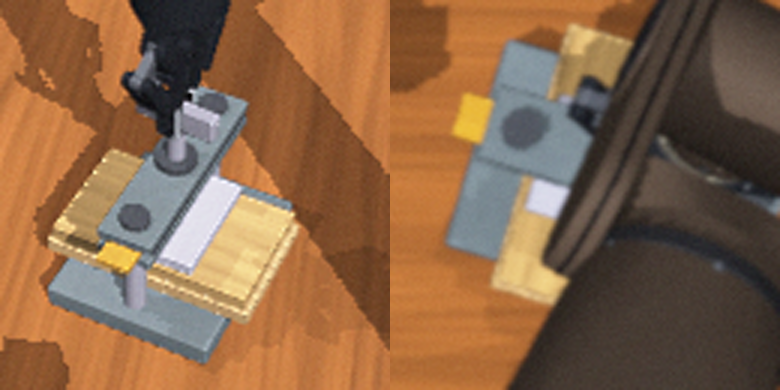

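Call:
{"op": "step_arm", "data": {
  "rows": [
    [[0,0,0],[0,0,0],0.8],
    [[0,0,0],[0,0,0],0.6],
    [[0,0,0],[0,0,0],0.5],
    [[0,0,0],[0,0,0],0.5],
    [[0,0,0],[0,0,0],0.5],
    [[0,0,0],[0,-20,0],0.5],
    [[0,0,0],[0,-50,0],0.5],
    [[0,0,0],[0,-85,0],0.5],
    [[0,0,0],[0,-120,0],0.5],
    [[0,0,0],[0,-120,0],0.5]
  ]
}}

```text
time: 7.47
eef_pos: [0.5343, -0.1527, 0.267]
tcp_rot: [0.397, -0.579, 0.588, -0.402]
contact_force: [0.3, -0.4, -0.1]
opening: 0.503
```

```bash
python3 rel.py .5297 -.1507 .1365 -70.3; python3 look.py 10; python3 tab.py 10; python3 - <<'E'
from plant import viewer
from h import *
c=viewer.calibration("wrist");p,d=viewer.read_camera("wrist");np.savez("pics/wrist10.npz",d=d,p=p,**c)
cv2.imwrite('pics/wrist10.png',p[:,:,::-1])
for f,cx,cy in(("wrist10",.5295,-.1507),("top10",.544,.202)):
  W=pts(f"pics/{f}.npz");k=(W[...,2]>.19)&(W[...,2]<.203)&(abs(W[...,0]-cx)<.06)&(abs(W[...,1]-cy)<.06)
  P=W[k];print(len(P),cv2.minAreaRect((P[:,:2]*1000).astype(np.float32)))
E
```

```text
t 7.4667 q [-4.610e-01 -3.100e-02  1.808e+00  1.000e-03  1.350e+00  1.480e+00] p [ 0.5343 -0.1527  0.267 ] F [ 0.3 -0.4 -0.1] T [-0.03 -0.    0.02] op 0.5026042646322135
shift mm [ -0.3 130.4  -7. ]
xang -111.23872958128831 turn y -40.938729581288314 tilt [ 0.0136 -0.0061 -0.9999]
10 side px beyond end 84 max s mm 122.1 brass px 100
10 top px beyond end 123 max s mm 119.5 brass px 154
1242 ((531.9067993164062, -150.29286193847656), (13.397905349731445, 73.19205474853516), 69.12937927246094)
318 ((544.418701171875, 201.65208435058594), (74.07781219482422, 14.496787071228027), 13.595222473144531)
```

View pics/wrist10.png

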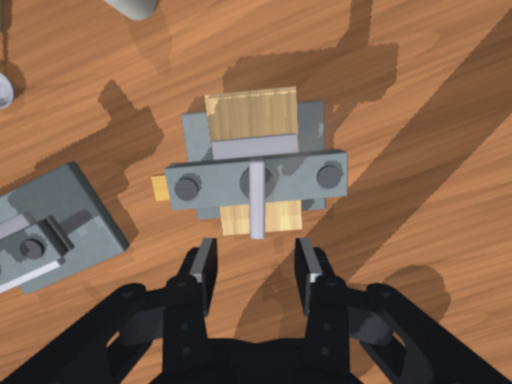

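View pics/c10.png

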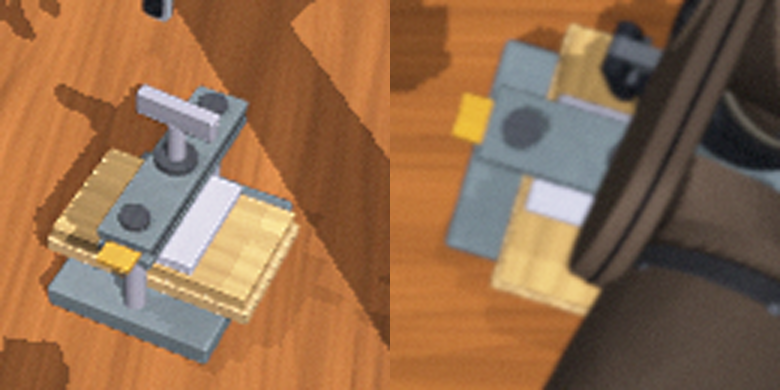

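The tab stays fully out: brass at (158,188) in the wrist view and (472,118) in the top crop. The bar is at −20.9°, the fingers are clear, and the spare bar's angle is unchanged at 13.6°. Handing in.

Call:
{"op": "step_arm", "data": {
  "rows": [
    [[0,0,0],[0,0,0],0.5],
    [[0,0,0],[0,0,0],0.5],
    [[0,0,0],[0,0,0],0.5]
  ]
}}

```text
time: 7.87
eef_pos: [0.5299, -0.1509, 0.2559]
tcp_rot: [-0.4, 0.585, -0.583, 0.399]
contact_force: [0.4, 0.1, -0.2]
opening: 0.505
```

```bash
python3 -c "
from plant import ctrl;s=ctrl.get_state();print(s['time'],s['contact_force'].round(1));print(ctrl.sign_off())"
```

```text
7.8667 [ 0.4  0.1 -0.2]
the job is handed in; nothing more can be done
None
```

The tab on the press with the boards is fully out. I turned that screw about 41° clockwise, in checked steps, and stopped at the first check that showed the tab out. Then I let go, raised the gripper clear and handed in at about 7.9 s.

**Last checks:**
- **Tab:** it stands about 20 mm beyond the bridge's end in both the side and top views, and still did after release.
- **Boards press bar:** it went from about +19.8° to −20.9° and stayed there. The screw's absolute angle can't be read; from the stated ranges it should be just past the pop point at about 1.45 rad.
- **Empty press:** its bar is unchanged, at 13.5° before and 13.6° after.
- **Contact:** the force reading is about zero, and the gripper is above the bar touching nothing.

**What went wrong or disagreed:**
- **First grasp:** it missed, and the jaws closed on top of the bar with about 6 N. Depth showed the real fingertips about 30 mm behind the reported TCP, so I gripped again about 29 mm lower, and that held.
- **Bar position:** the wrist and top cameras differed by 2 to 4 mm on where the bar's centre is.

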